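Eject a label holder and hold it home behind the shelf lip

ROBOT

A 6-joint arm with a two-finger parallel gripper is mounted at the origin on a cart in front of the work surface, level with it; the furniture and walls round the work are solid. World frame = base frame: x ahead of the robot, y to its left, z up, the work surface at z = 0. Lengths are in m, angles in degrees, forces in N, time in s.
With the tool pointing down it reaches from about 0.4 to 0.825 m from the base axis. Payload 7 kg.
Tool frame: the origin (TCP) lies on the front face of the gripper's body, between the roots of the fingers; the fingertips stand 66 mm ahead of it and the grasp point (between the pads) lies 47 mm ahead of it; z points along the fingers, y is the line along which they close (so a half turn about z gives the same grasp; the last joint's range is limited). The gripper opens to 88 mm and grips with 3 to 60 N. Pads are 19 mm wide; open, the fingers measure 130 mm over their backs; the gripper's body (78 mm by 193 mm) begins 47 mm behind the grasp point.
Start: joints at [90.304, 20.546, 0.682, 0, -70.136, -16.507], TCP at [0.188, 0.648, 0.292] pointing down, gripper open.
Joint ranges: [-176.03, 176.03], [-82.01, 121.73], [-58.28, 71.71], [-173.87, 95.51], [-174.79, -0.11], [-173.66, 173.66]. Speed limits (degrees/s): [136.94, 136.94, 172.46, 180, 180, 180].

INTERFACE

Orientations are given as [roll, pitch, yaw] about the fixed x, y, z axes, in that order (R = Rz(yaw) Ry(pitch) Rx(roll)).
In Python, from plant import ctrl gives the robot as it stands.
- The arm moves only by the tool send_rows, never from a script. Its argument "deltas" is a list of rows, each a list of 2 entries, a list of its own where there are three numbers: the shift along the tool's x, y, z each as a share of 800 mm, from -1 to 1, then the turn about the tool's z as a share of 90 degrees, from -1 to 1. A call has exactly 5 rows; each row is the pose to reach, as a shift and turn from the pose commanded when the call began, along the tool's axes at that moment; what a row does not reach only later rows make up. A row lasts 1/12 s, in which the tool goes at most 41.7 mm and 7.16 degrees, less where a joint would pass 70% of its speed; a pose out of reach is approached as far as the arm can. A call with a number of a shift or a turn outside -1 to 1 is refused whole. A call with a gripper value outside its range is refused whole. "gripper" is the opening, from 0 (shut) to 1 (fully open), set as the call begins (left out, the last holds). The fingers move at their own pace and stop on an object; the grip force is fixed at half the most. Time passes only in rows, so rows that repeat a pose let the fingers close, or fill a call up. It gives the time, the measured TCP pose, the force, the opening and the grip force at its end, in the units of the state.
- ctrl.get_obs(): the state, without advancing time (a new reading comes with each control period).
- ctrl.snapshot(name): name is "side" or "top"; returns a dict with "color" (480x640x3 uint8, red, green, blue), "vertical_fov" (degrees; the focal length in pixels is half the picture's height over the tangent of half this angle, whatever the lens; pixels are square), "cx", "cy" (the principal point, pixels), "rvec" (rotation vector, rad) and "tvec" (3), from world to camera coordinates, as OpenCV has them. Camera axes: x right, y down, z forward; pixel columns grow to the right and rows downward; lengths in m; the calibration is good to about 2 mm. A picture is of the moment at which its call begins. There is no depth.
- ctrl.close_job(): hands the job in; it is judged then, once.
Trained networks look in a picture, given as the dict that the camera call returned (one of the last four; its "shot" number tells which), for a name from the list of things; names that differ only in an ending like _2 or _b are one class to them, and where a whole thing is asked for, a point or a joint stands for the part that bears it (a point fixed in the world has none). Each returns a list of dicts, best first, with "conf" (0 to 1); they miss things now and then, are a little off and sometimes report something else, mostly with a low value. They report only what shows in the picture. A call takes as long as a camera call. They do not tell look-alikes from the thing itself.
- ctrl.boxes_of(picture, thing): "xy" ([column, row] as shares, 0 to 1, of the picture: columns of its width, rows of its height, amid what is visible of it).
- ctrl.cut_out(picture, thing): "pixels" (480x640 bool, what is visible of it) and "xy" ([column, row] as shares, 0 to 1, of the picture: columns of its width, rows of its height, amid what is visible of it).
The state is a dict: "clock": time; "joint_pos": joint angles; "qvel": joint speeds; "tau": joint torques, N m; "tool_pos": TCP position; "orientation": TCP orientation; "force": force on the tool from outside, world axes, zero at the start; "moment": the same for the moment, N m; "opening": finger opening in m; "gripper_force": force on a finger pad.
Only numpy, scipy, OpenCV 4.12 (cv2) and the standard library are available. Lean on these libraries where they do the work, as an engineer would, in place of code of your own. Each camera call takes 0.05 s, during which the arm holds its last target. There are 200 camera calls.

TASK

Push the yellow plate of the magazine's spring ejector all the way in, so that the blue label holder slides right out of the grey housing onto the open end of the tray. Then take the holder from above and push its blade down behind the lip along the front edge of the white shelf, in the empty bay between the two holders already fitted there, until it is fully home against the springy seat and level with its neighbours. Finish while gripping it and still pressing it home (let go and the spring lifts it again), and leave the battery, the pen, the tape roll and the black pack on the shelf where they are.

Things in the scene. Friction and masses are not known exactly. Their poses are not given: they have to be found in the camera images.
- magazine: Fixed grey magazine, base 64 (x) x 200 (y) x 12 mm; origin: centre of its underside, z up, ejects to +y. Housing y -30 to 38, 24 wide, 76 high, hides the holder. Open tray on to y 92, then a 16 mm high end stop: floor at z 12, guide rails 6.5 apart, 18.5 wide over all, tops at z 28, keep the blade upright. After a full press the holder's centre is at y 64 to 67.
- ejector (a joint): Spring ejector slide of the magazine (m): 0 out (rest), 0.054 fully pressed, when its yellow plate has moved 54 mm along the magazine's +y. Takes about 2 N at the start and 4.2 N fully pressed; springs back by itself, the holder then stays where it was pushed.
- ejector_pad (a point): Centre of the outer face of the ejector's yellow upright push plate (36 wide along x, 14 to 62 above the bench, 8 thick), the face that looks to the magazine's -y; moves with the slide. Same axes as the magazine.
- holder: Loose blue label holder, 60 g, both ways round alike: body 10 thick (x) x 50 (y) x 34 high with a blank white card on each face, above a blade 5 x 50 x 20 high. Origin: centre of the blade's lower edge, z up. Starts upright in the housing, origin 12 above the bench, y along the magazine's y. Grip it across the 10 mm body, which is 20 to 54 above the origin.
- shelf: Fixed low white shelf, 220 wide (y), 70 high, front to -x; origin: centre of its underside on the bench. Along its front edge runs a channel open at the top, with an aluminium lip in front. Two blue holders like the loose one are fixed in it, centred 68 to either side of the middle, tops 36 above the shelf; the bay between them is 86 long.
- bay (a point): Middle of the empty bay: centre of the channel's mouth, level with the tops of shelf and lip, 70 above the bench. x across the channel (away from the robot), y along it, z up. Channel 8 mm wide in x, flared at 45 degrees to about 15 mm in its top 4 mm. Fully home, the holder's origin lies 18 mm below this point, its body 2 mm above the lip.
- seat_bar (a joint): Sprung seat in the bottom of the empty bay (m): 0 up (its top 12 mm below bay), 0.006 fully pressed (its stop; holder fully home). Takes 3 N at first and 6 N fully pressed; lifts again when let go.
- cell_pack: Bystander: flat black pack, 46 x 120 x 10, lying on the shelf behind the channel.
- aa_cell: Bystander: blue and orange battery cell, 15 x 51 x 15, lying on the bench.
- pen_1: Bystander: white and red pen, 17 x 135 x 16, lying on the bench.
- tape_2: Bystander: roll of black tape, 64 across, 19 high, lying on the bench.
Mind the look-alikes: they are no part of the job. There is more than one size of the magazine; the job needs the larger.

How it is judged:
By the outcome, as a careful person would: the job done as asked, in the order asked, and still so for the second after the job is handed in, while the arm keeps its last pose, push and grip.
It also fails if it takes over 64 s, if anything falls off the work surface, if the arm or the gripper's body presses on something with over 40 N, if the wrist force passes 120 N, or if a joint passes its speed limit or range.

## Working session

There is one attempt and no reset: what is moved stays moved. The work goes in short steps, Python scripts to look and compute and a tool call to move; the robot and the scene stay as the last step left them, time stands still between calls to the robot, and variables do not carry over. Pictures are saved under pics/ and viewed, at most 10 in all, crops included, and the job is handed in when it is done.

Besides the shell and the picture viewer there is one more tool, called after "Request:" as name(argument=value, ...) on one line, values as JSON. send_rows: Moves the arm, as the interface text tells. Shift numbers are shares of 800 mm and turn numbers shares of 90 degrees, none past 1 either way. Its arguments: {"type":"object","properties":{"deltas":{"type":"array","items":{"type":"array"}},"gripper":{"type":"number"}},"required":["deltas"]}

```bash
mkdir -p pics; ls; cat > h.py <<'E'
import numpy as np, cv2, pickle
from plant import ctrl
def snap(n,f=None):
    p=ctrl.snapshot(n)
    if f: cv2.imwrite('pics/'+f,p['color'][:,:,::-1])
    return p
def cam(p):
    f=240/np.tan(np.radians(p['vertical_fov'])/2)
    K=np.array([[f,0,p['cx']],[0,f,p['cy']],[0,0,1]])
    R,_=cv2.Rodrigues(np.array(p['rvec'],float)); return K,R,np.array(p['tvec'],float).ravel()
def ray(p,uv):
    K,R,t=cam(p); o=-R.T@t; d=R.T@np.linalg.inv(K)@np.array([uv[0],uv[1],1.]); return o,d
def onz(p,uv,z):
    o,d=ray(p,uv); return o+d*(z-o[2])/d[2]
def proj(p,X):
    K,R,t=cam(p); x=(K@(R@np.atleast_2d(X).T+t[:,None])).T; return x[:,:2]/x[:,2:]
E
python3 - <<'E'
from h import *
for n in ('side','top'):
    p=snap(n,n+'1.png'); o,_=ray(p,(0,0)); print(n,o.round(3),p['vertical_fov'],p['cx'],p['cy'],[k for k in p])
    for t in ('magazine','ejector_pad','holder','shelf','cell_pack','aa_cell','pen_1','tape_2'):
        print(t,[(round(d['conf'],2),(np.array(d['xy'])*[640,480]).round().tolist()) for d in ctrl.boxes_of(p,t)[:4]])
E
```

```text
pics
side [ 0.103 -1.241  0.657] 46.73095391603964 327.452702072484 244.73557433839642 ['color', 'vertical_fov', 'cx', 'cy', 'rvec', 'tvec', 'shot']
magazine [(0.83, [279.0, 258.0]), (0.82, [340.0, 284.0])]
ejector_pad [(0.92, [353.0, 291.0])]
holder []
shelf [(0.82, [327.0, 221.0])]
cell_pack [(0.65, [334.0, 202.0])]
aa_cell [(0.59, [251.0, 231.0])]
pen_1 [(0.81, [288.0, 311.0]), (0.71, [327.0, 221.0])]
tape_2 [(0.91, [394.0, 343.0])]
top [ 0.411 -0.082  1.261] 48.50763948832236 316.24794968025367 239.96933187934687 ['color', 'vertical_fov', 'cx', 'cy', 'rvec', 'tvec', 'shot']
magazine [(0.81, [285.0, 276.0]), (0.73, [363.0, 227.0])]
ejector_pad [(0.53, [399.0, 222.0])]
holder []
shelf [(0.91, [218.0, 203.0])]
cell_pack [(0.84, [199.0, 177.0])]
aa_cell [(0.65, [196.0, 291.0])]
pen_1 [(0.95, [387.0, 293.0]), (0.59, [217.0, 203.0])]
tape_2 [(0.55, [469.0, 211.0])]
```

View pics/side1.png

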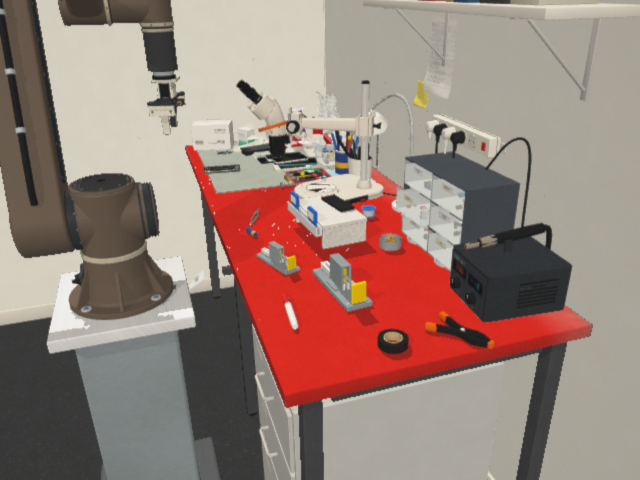

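View pics/top1.png

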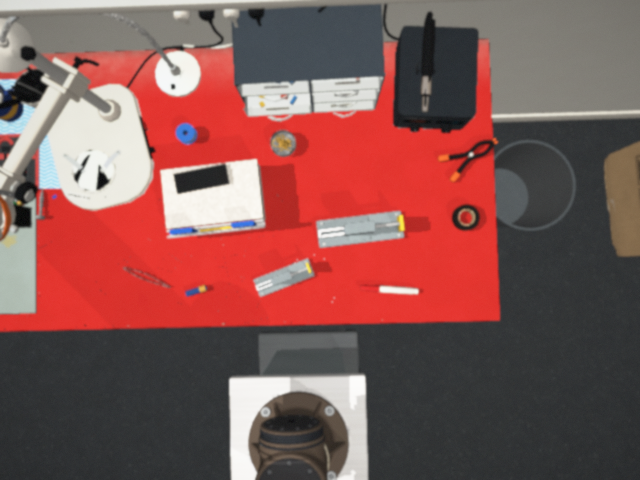

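The side view shows the large magazine at about (340,284) with its yellow plate at (358,291). From the top it is at (361,229) with the plate at (401,222), ejecting to the left (+y). The shelf is at (212,198) in the top view. I'll look at enlarged crops to pick corners.

```bash
python3 - <<'E'
from h import *
a=cv2.imread('pics/top1.png'); b=cv2.imread('pics/side1.png')
cv2.imwrite('pics/c1.png',cv2.resize(a[150:300,150:420],None,fx=2.95,fy=2.95,interpolation=cv2.INTER_CUBIC))
cv2.imwrite('pics/c2.png',cv2.resize(b[180:312,245:405],None,fx=4.5,fy=4.5,interpolation=cv2.INTER_CUBIC))
E
```

```text
(no output)
```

View pics/c1.png

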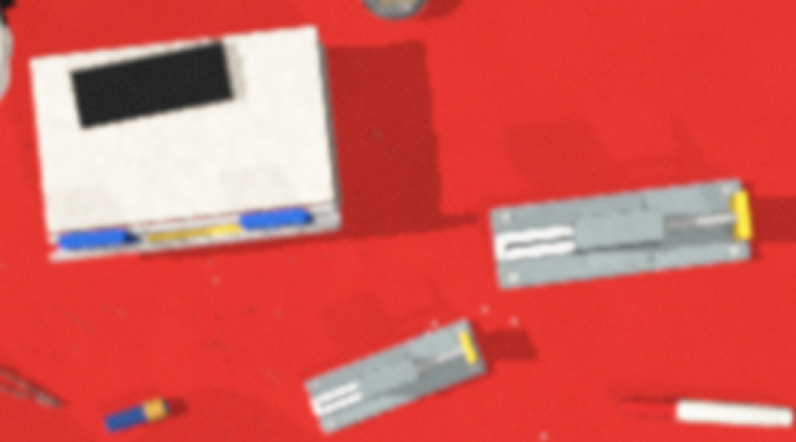

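View pics/c2.png

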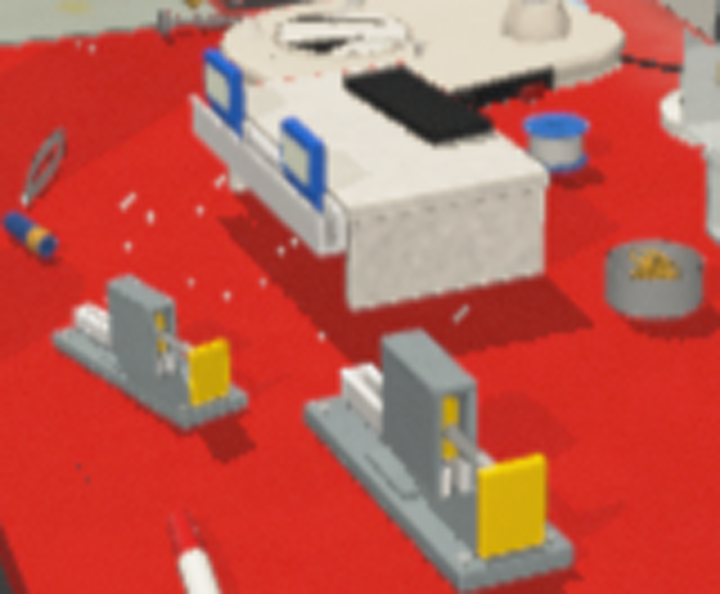

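The top crop shows the magazine base corners at crop pixels (490,208), (740,180), (750,258) and (501,288). The two fitted holders' tops are at about (92,239) and (275,217). The side crop agrees.

```bash
python3 - <<'E'
from h import *
p=snap('top'); s=snap('side')
g=lambda q:(np.array(q,float)+.5)/2.95+[149.5,149.5]
C=np.array([onz(p,g(q),.012) for q in [(490,208),(740,180),(750,258),(501,288)]])
print(C.round(4)); c=C.mean(0); v=(C[0]+C[3]-C[1]-C[2])/2; w=(C[0]+C[1]-C[2]-C[3])/2
print('mag',c.round(4),'len',np.linalg.norm(v),'w',np.linalg.norm(w),'yaw of y',np.degrees(np.arctan2(v[1],v[0]))-90,'alt',np.degrees(np.arctan2(w[1],w[0])))
# blue segments
def blue(p): 
    hsv=cv2.cvtColor(p['color'],cv2.COLOR_RGB2HSV); return cv2.inRange(hsv,(105,150,80),(125,255,255))
def comps(p,box):
    m=blue(p)*0; x0,y0,x1,y1=box; m[y0:y1,x0:x1]=blue(p)[y0:y1,x0:x1]
    n,l,st,ce=cv2.connectedComponentsWithStats(m); return [(ce[i],st[i,4]) for i in range(1,n) if st[i,4]>20]
b=comps(p,(155,200,265,240)); 
P=[onz(p,q,.104) for q,_ in b]; print(b,np.round(P,4)); d=P[0]-P[1]; print('sep',np.linalg.norm(d),'mid',(P[0]+P[1])/2,'yaw',np.degrees(np.arctan2(d[1],d[0]))%180-90)
# yellow plate top and housing check
hsv=cv2.cvtColor(p['color'],cv2.COLOR_RGB2HSV); y=cv2.inRange(hsv,(22,150,120),(35,255,255)); y[:,:380]=0;y[260:]=0;y[:200]=0
yx=np.argwhere(y); q=yx.mean(0)[::-1]; print('plate',q,len(yx),onz(p,q,.055),onz(p,q,.062))
# housing top: crop (575..663,212..250)
print('housing',onz(p,g((619,230)),.076),'rail',onz(p,g((537,242)),.028))
K=[np.radians(np.degrees(np.arctan2(v[1],v[0]))-90)][0]; R=np.array([[np.cos(K),-np.sin(K)],[np.sin(K),np.cos(K)]])
o=c[:2]
for n,X in {'base TLs':(-.032,.1,.012),'base front L':(-.032,-.1,.012),'base front R':(.032,-.1,.012),'houstop -x-y':(-.012,-.03,.076),'+x-y':(.012,-.03,.076)}.items():
    X3=np.r_[o+R@X[:2],X[2]]; u=proj(s,X3)[0]; print(n,((u-[245,180])*4.5).round(0))
E
```

```text
[[ 0.5157 -0.0534  0.012 ]
 [ 0.5328 -0.2526  0.012 ]
 [ 0.4706 -0.2586  0.012 ]
 [ 0.4517 -0.0606  0.012 ]]
mag [ 0.4927 -0.1563  0.012 ] len 0.19944949766900796 w 0.06347396571609776 yaw of y 5.181252629934633 alt 5.956740888421627
[(array([242.36363636, 223.90909091]), np.int32(77)), (array([181.46835443, 230.6835443 ]), np.int32(79))] [[0.504  0.1052 0.104 ]
 [0.4926 0.2392 0.104 ]]
sep 0.13453916575923205 mid [0.49830645 0.17218298 0.104     ] yaw 4.863278824439291
plate [400.76923077 222.89230769] 65 [ 0.50092725 -0.24644473  0.055     ] [ 0.50040812 -0.24548806  0.062     ]
housing [ 0.49116421 -0.15173981  0.076     ] rail [ 0.48660056 -0.09001408  0.028     ]
base TLs [301. 403.]
base front L [457. 575.]
base front R [573. 547.]
houstop -x-y [433. 391.]
+x-y [476. 382.]
```

```bash
cat >> h.py <<'E'
from scipy.spatial.transform import Rotation as Ro
def st():
    o=ctrl.get_obs(); print('t',round(o['clock'],2),'pos',np.round(o['tool_pos'],4),'rpy',np.round(o['orientation'],2),'F',np.round(o['force'],1),'op',round(o['opening'],4),'gf',round(o['gripper_force'],1),'j6',np.round(o['joint_pos'],1)); return o
def to(X,yaw=None):
    o=st(); R=Ro.from_euler('xyz',o['orientation'],degrees=True).as_matrix()
    print('shift',(R.T@(np.array(X)-o['tool_pos'])/.8).round(4), 'toolx',R[:,0].round(3),'tooly',R[:,1].round(3))
    if yaw is not None: # desired world heading (deg) of tool y line
        a=np.degrees(np.arctan2(R[1,1],R[0,1])); e=(yaw-a+90)%180-90; print('turn',(-e/90).round(4),'(deg about world z',e.round(1),')')
E
python3 -c "
from h import *
to((.45,.2,.25),5.2)
to((.504,-.285,.2),5.2)"
```

```text
t 1.0 pos [0.1884 0.6481 0.2922] rpy [-180.     -0.    -16.21] F [ 0.4 -0.5 -0.3] op 0.0875 gf 0.0 j6 [ 90.3  20.5   0.7   0.  -70.1 -16.5]
shift [0.4704 0.4467 0.0527] toolx [ 0.96  -0.279  0.   ] tooly [-0.279 -0.96  -0.   ]
turn 0.7622 (deg about world z -68.6 )
t 1.0 pos [0.1884 0.6481 0.2922] rpy [-180.     -0.    -16.21] F [ 0.4 -0.5 -0.3] op 0.0875 gf 0.0 j6 [ 90.3  20.5   0.7   0.  -70.1 -16.5]
shift [0.7044 1.01   0.1152] toolx [ 0.96  -0.279  0.   ] tooly [-0.279 -0.96  -0.   ]
turn 0.7622 (deg about world z -68.6 )
```

Request:
send_rows(deltas=[[[0.05,0.045,0],0.07],[[0.09,0.085,0],0.15],[[0.125,0.12,0],0.23],[[0.16,0.155,0],0.31],[[0.2,0.19,0],0.38]], gripper=0)

```text
clock: 1.42
tool_pos: [0.2934, 0.4662, 0.2923]
orientation: [-180.0, 0.0, -50.7]
force: [0.9, -0.0, 0.5]
opening: 0.0598
gripper_force: 0.0
```

```bash
python3 -c "
from h import *
to((.45,.2,.27),5.2)"
```

```text
t 1.42 pos [0.2934 0.4662 0.2923] rpy [-1.7999e+02  1.0000e-02 -5.0730e+01] F [ 0.9 -0.   0.5] op 0.0598 gf 0.0 j6 [ 78.2   8.9 -15.1  -0.  -66.  -38.9]
shift [0.3815 0.0591 0.0277] toolx [ 0.633 -0.774 -0.   ] tooly [-0.774 -0.633 -0.   ]
turn 0.3785 (deg about world z -34.1 )
```

Request:
send_rows(deltas=[[[0.38,0.06,0.02],0.38],[[0.38,0.06,0.02],0.38],[[0.38,0.06,0.02],0.38],[[0.38,0.06,0.02],0.38],[[0.38,0.06,0.02],0.38]])

```text
clock: 1.83
tool_pos: [0.3996, 0.2872, 0.2817]
orientation: [-180.0, 0.0, -84.9]
force: [1.1, 0.0, -0.3]
opening: 0.0263
gripper_force: 0.0
```

```bash
python3 -c "
from h import *
to((.504,-.285,.2),5.2)"
```

```text
t 1.83 pos [0.3996 0.2872 0.2817] rpy [-1.7996e+02  5.0000e-02 -8.4950e+01] F [ 1.1  0.  -0.3] op 0.0263 gf 0.0 j6 [ 58.7   3.5 -22.7   0.  -63.7 -53.6]
shift [ 0.7241 -0.067   0.1016] toolx [ 0.088 -0.996 -0.001] tooly [-0.996 -0.088 -0.001]
turn -0.0017 (deg about world z 0.1 )
```

Request:
send_rows(deltas=[[[0.26,-0.04,0.02],0],[[0.26,-0.04,0.02],0],[[0.26,-0.04,0.02],0],[[0.26,-0.04,0.02],0],[[0.26,-0.04,0.02],0]])

```text
clock: 2.25
tool_pos: [0.4498, 0.0857, 0.2659]
orientation: [-179.9, 0.0, -84.6]
force: [1.0, -0.2, 0.3]
opening: 0.0007
gripper_force: 0.0
```

Request:
send_rows(deltas=[[[0.26,-0.03,0.03],0],[[0.26,-0.03,0.03],0],[[0.26,-0.03,0.03],0],[[0.26,-0.03,0.03],0],[[0.26,-0.03,0.03],0]])

```text
clock: 2.67
tool_pos: [0.4928, -0.117, 0.2421]
orientation: [-179.9, -0.0, -84.6]
force: [1.7, 0.7, 0.3]
opening: 0.0005
gripper_force: 0.0
```

Request:
send_rows(deltas=[[[0.2,0,0.03],0],[[0.2,0,0.03],0],[[0.2,0,0.03],0],[[0.2,0,0.03],0],[[0.2,0,0.03],0]])

```text
clock: 3.08
tool_pos: [0.5074, -0.2792, 0.2162]
orientation: [179.9, -0.0, -84.8]
force: [0.1, 1.0, -1.2]
opening: 0.0004
gripper_force: 0.0
```

```bash
python3 -c "
from h import *
to((.5035,-.275,.1),5.2)"
```

```text
t 3.08 pos [ 0.5074 -0.2792  0.2162] rpy [ 1.7988e+02 -1.0000e-02 -8.4850e+01] F [ 0.1  1.  -1.2] op 0.0004 gf 0.0 j6 [ -9.5  15.1 -17.6   0.1 -57.3  14.6]
shift [-0.0057  0.0041  0.1452] toolx [ 0.09  -0.996  0.   ] tooly [-0.996 -0.09   0.002]
turn -0.0005 (deg about world z 0.0 )
```

Request:
send_rows(deltas=[[[0,0.005,0.05],0],[[0,0.005,0.1],0],[[0,0.005,0.145],0],[[0,0.005,0.145],0],[[0,0.005,0.145],0]])

```text
clock: 3.5
tool_pos: [0.5029, -0.2744, 0.1008]
orientation: [179.8, 0.0, -84.6]
force: [0.4, 0.2, 1.2]
opening: 0.0001
gripper_force: 0.0
```

Request:
send_rows(deltas=[[[-0.01,0,0],0],[[-0.02,0,0],0],[[-0.03,0,0],0],[[-0.04,0,0],0],[[-0.05,0,0],0]])

```text
clock: 3.92
tool_pos: [0.5013, -0.234, 0.1038]
orientation: [-179.8, -0.1, -84.5]
force: [1.4, -3.6, 2.2]
opening: 0.0003
gripper_force: 2.0
```

Request:
send_rows(deltas=[[[-0.008,0,0],0],[[-0.016,0,0],0],[[-0.024,0,0],0],[[-0.03,0,0],0],[[-0.03,0,0],0]])

```text
clock: 4.33
tool_pos: [0.498, -0.21, 0.102]
orientation: [-180.0, -0.0, -84.6]
force: [1.4, -4.1, 2.4]
opening: 0.0002
gripper_force: 2.0
```

```bash
python3 -c "
from h import *
st(); snap('side','s2.png'); snap('top','t2.png')
a=cv2.imread('pics/s2.png')[230:320,300:400]; b=cv2.imread('pics/t2.png')[190:280,290:430]
cv2.imwrite('pics/c3.png',np.hstack([cv2.resize(a,(360,324),interpolation=2),cv2.resize(b,(432,324)[:2],interpolation=2)]))"
```

```text
t 4.33 pos [ 0.498 -0.21   0.102] rpy [-1.7997e+02 -1.0000e-02 -8.4560e+01] F [ 1.4 -4.1  2.4] op 0.0002 gf 2.0 j6 [ -2.1  19.6 -29.6   0.  -40.8   7.5]
```

View pics/c3.png

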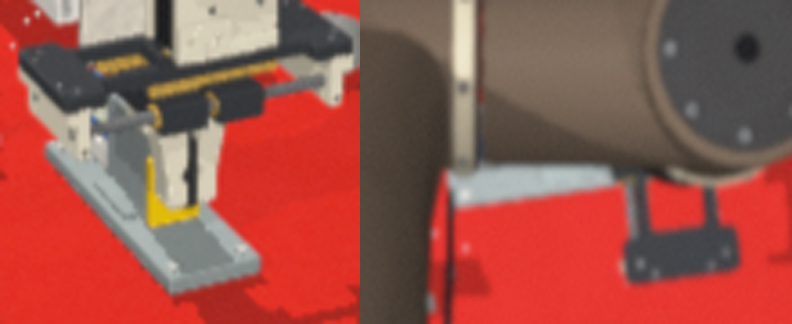

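The pushed plate shows at crop (172,210), in front of the closed fingers. The force is about 4 N, so it is nearly in. I'll push on until the stop is felt.

Request:
send_rows(deltas=[[[-0.002,0,0],0],[[-0.004,0,0],0],[[-0.006,0,0],0],[[-0.006,0,0],0],[[-0.006,0,0],0]])

```text
clock: 4.85
tool_pos: [0.4977, -0.2083, 0.1019]
orientation: [180.0, -0.2, -84.6]
force: [3.7, -20.2, -0.8]
opening: 0.0004
gripper_force: 10.4
```

Request:
send_rows(deltas=[[[-0.002,0,0],0],[[-0.003,0,0],0],[[-0.004,0,0],0],[[-0.004,0,0],0],[[-0.004,0,0],0]])

```text
clock: 5.27
tool_pos: [0.4976, -0.2077, 0.1021]
orientation: [180.0, -0.3, -84.6]
force: [5.2, -40.7, -6.1]
opening: 0.0006
gripper_force: 20.5
```

The stop is reached: the force jumps with no further travel. I'll back off and raise.

Request:
send_rows(deltas=[[[0.02,0,0],0],[[0.04,0,0],0],[[0.06,0,0],0],[[0.09,0,0],0],[[0.1,0,0],0]])

```text
clock: 5.68
tool_pos: [0.5035, -0.284, 0.1008]
orientation: [179.9, 0.1, -84.7]
force: [0.7, 0.4, 0.6]
opening: 0.0003
gripper_force: 0.0
```

Request:
send_rows(deltas=[[[0.01,0,-0.05],0],[[0.01,0,-0.1],0],[[0.01,0,-0.15],0],[[0.01,0,-0.2],0],[[0.01,0,-0.2],0]], gripper=1)

```text
clock: 6.1
tool_pos: [0.5075, -0.2913, 0.2697]
orientation: [-179.5, -0.2, -84.6]
force: [2.2, -0.9, 0.5]
opening: 0.0282
gripper_force: 0.0
```

```bash
python3 - <<'E'
from h import *
to((.4865,-.0915,.16),5.3)
s=snap('side','s3.png'); p=snap('top','t3.png')
for n,q in (('side',s),('top',p)):
    print(n,[(round(d['conf'],2),(np.array(d['xy'])*[640,480]).round(1).tolist(),int(d['pixels'].sum())) for d in ctrl.cut_out(q,'holder')[:4]])
a=cv2.imread('pics/s3.png')[180:310,250:380]; b=cv2.imread('pics/t3.png')[190:260,300:420]
cv2.imwrite('pics/c4.png',np.vstack([cv2.resize(b,(512,299),interpolation=2),cv2.resize(a[30:105],(512,295),interpolation=2)]))
E
```

```text
t 6.1 pos [ 0.5075 -0.2913  0.2697] rpy [-179.49   -0.24  -84.58] F [ 2.2 -0.9  0.5] op 0.0282 gf 0.0 j6 [-10.7  12.8 -13.3   0.1 -63.4  16.1]
shift [-0.2517  0.0037  0.136 ] toolx [ 0.095 -0.996  0.004] tooly [-0.995 -0.095 -0.009]
turn 0.0014 (deg about world z -0.1 )
side [(0.59, [330.7, 256.3], 101)]
top [(0.28, [193.4, 288.2], 110)]
```

View pics/c4.png

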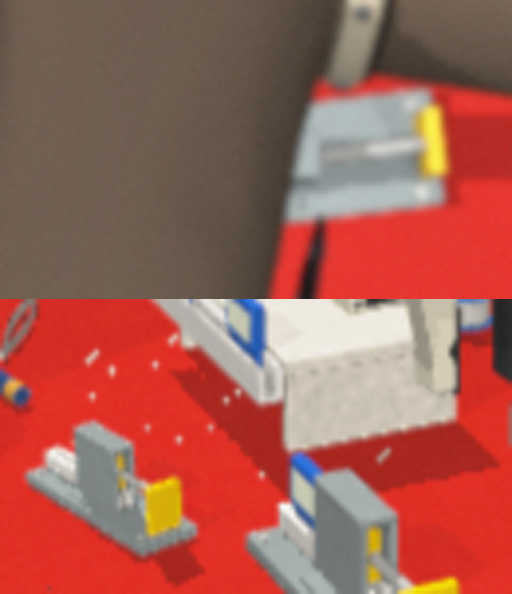

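The blue holder now stands out of the housing (side crop (305,490)). I'll go above it.

Request:
send_rows(deltas=[[[-0.25,0.004,0.03],0],[[-0.25,0.004,0.06],0],[[-0.25,0.004,0.09],0],[[-0.25,0.004,0.11],0],[[-0.25,0.004,0.11],0]])

```text
clock: 6.72
tool_pos: [0.4829, -0.1017, 0.1795]
orientation: [179.9, 0.0, -84.6]
force: [0.4, 0.8, -0.7]
opening: 0.0776
gripper_force: 0.0
```

```bash
python3 - <<'E'
from h import *
to((.4868,-.0915,.102),5.5)
s=snap('side','s4.png')
K=np.radians(5.3); R=np.array([[np.cos(K),-np.sin(K)],[np.sin(K),np.cos(K)]])
for y in (.0395,.065,.0905):
  for x in(-.005,.005): print(x,y,proj(s,np.r_[np.array([.4927,-.1563])+R@[x,y],.066]).round(1))
a=cv2.imread('pics/s4.png')[190:290,270:400]; cv2.imwrite('pics/c5.png',cv2.resize(a,None,fx=6,fy=6,interpolation=2))
E
```

```text
t 6.72 pos [ 0.4829 -0.1017  0.1795] rpy [ 1.7987e+02  2.0000e-02 -8.4640e+01] F [ 0.4  0.8 -0.7] op 0.0776 gf 0.0 j6 [ 11.    9.7 -30.5  -0.  -49.9  -5.6]
shift [-0.0122 -0.0063  0.0969] toolx [ 0.093 -0.996 -0.   ] tooly [-0.996 -0.093  0.002]
turn -0.0016 (deg about world z 0.1 )
-0.005 0.0395 [[331.5 257.9]]
0.005 0.0395 [[335.3 257.1]]
-0.005 0.065 [[327.1 253.7]]
0.005 0.065 [[330.9 252.9]]
-0.005 0.0905 [[322.9 249.6]]
0.005 0.0905 [[326.7 248.8]]
```

View pics/c5.png

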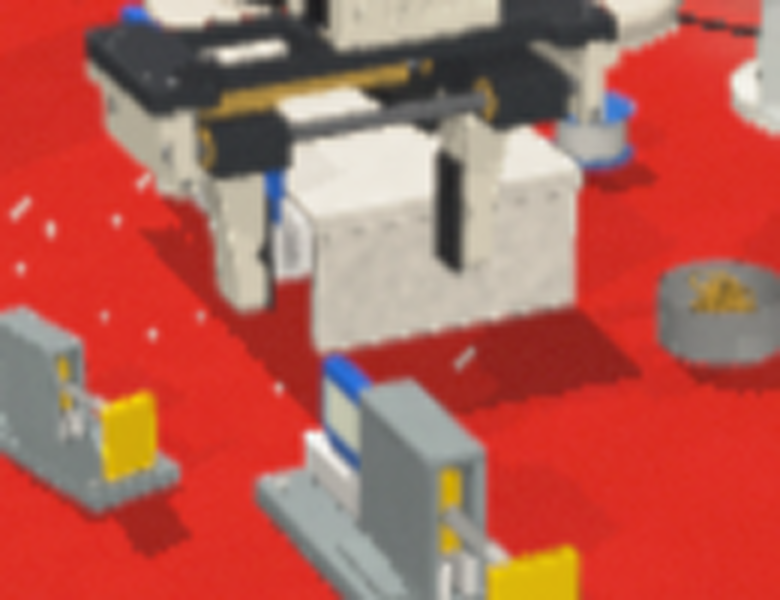

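The holder's far end is at crop (335,357), within about 1 px of the prediction. The fingers straddle it. I'll align and descend.

Request:
send_rows(deltas=[[[-0.01,-0.006,0],0],[[-0.011,-0.006,0.03],0],[[-0.011,-0.006,0.06],0],[[-0.011,-0.006,0.085],0],[[-0.011,-0.006,0.097],0]])

```text
clock: 7.18
tool_pos: [0.4872, -0.0944, 0.1013]
orientation: [179.7, -0.0, -84.7]
force: [-0.9, -0.6, 0.2]
opening: 0.0876
gripper_force: 0.0
```

Request:
send_rows(deltas=[[[0,0,0],0],[[0,0,0],0],[[0,0,0],0],[[0,0,0],0],[[0,0,0],0]])

```text
clock: 7.6
tool_pos: [0.4892, -0.094, 0.1051]
orientation: [-179.9, 0.0, -84.6]
force: [0.0, -0.7, 0.5]
opening: 0.0874
gripper_force: 0.0
```

```bash
python3 - <<'E'
from h import *
to((.4868,-.0915,.102),5.5)
E
```

```text
t 7.6 pos [ 0.4892 -0.094   0.1051] rpy [-1.7988e+02  1.0000e-02 -8.4610e+01] F [ 0.  -0.7  0.5] op 0.0874 gf 0.0 j6 [ 11.8  16.  -34.8   0.  -39.   -6.4]
shift [-0.0034  0.0027  0.0039] toolx [ 0.094 -0.996 -0.   ] tooly [-0.996 -0.094 -0.002]
turn -0.0012 (deg about world z 0.1 )
```

Request:
send_rows(deltas=[[[-0.003,0.002,0.002],0],[[-0.003,0.002,0.002],0],[[-0.003,0.002,0.002],0],[[-0.003,0.002,0.002],0],[[-0.003,0.002,0.002],0]], gripper=0)

```text
clock: 8.02
tool_pos: [0.4868, -0.0917, 0.1025]
orientation: [-180.0, -0.0, -84.6]
force: [-0.3, -0.3, 0.2]
opening: 0.0596
gripper_force: 0.0
```

Request:
send_rows(deltas=[[[0,0,0],0],[[0,0,0],0],[[0,0,0],0],[[0,0,0],0],[[0,0,0],0]])

```text
clock: 8.43
tool_pos: [0.4867, -0.0918, 0.1024]
orientation: [180.0, -0.0, -84.6]
force: [-0.0, -0.8, 0.1]
opening: 0.0266
gripper_force: 0.0
```

Request:
send_rows(deltas=[[[0,0,0],0],[[0,0,0],0],[[0,0,0],0],[[0,0,0],0],[[0,0,0],0]])

```text
clock: 8.85
tool_pos: [0.4867, -0.0917, 0.1024]
orientation: [180.0, 0.0, -84.6]
force: [0.3, -0.5, 0.2]
opening: 0.01
gripper_force: 30.0
```

```bash
python3 - <<'E'
from h import *
to((.498,.172,.26),4.9)
E
```

```text
t 8.85 pos [ 0.4867 -0.0917  0.1024] rpy [180.     0.   -84.61] F [ 0.3 -0.5  0.2] op 0.01 gf 30.0 j6 [ 12.1  16.1 -35.2  -0.  -38.7  -6.7]
shift [-0.3269 -0.045  -0.197 ] toolx [ 0.094 -0.996 -0.   ] tooly [-0.996 -0.094  0.   ]
turn 0.0055 (deg about world z -0.5 )
```

Request:
send_rows(deltas=[[[0,0,-0.03],0],[[0,0,-0.07],0],[[0,0,-0.11],0],[[0,0,-0.15],0],[[0,0,-0.18],0]])

```text
clock: 9.27
tool_pos: [0.4871, -0.0918, 0.2492]
orientation: [-179.9, -0.0, -84.6]
force: [0.7, 0.3, -0.4]
opening: 0.0099
gripper_force: 30.0
```

Request:
send_rows(deltas=[[[-0.05,-0.007,-0.01],0],[[-0.1,-0.014,-0.02],0],[[-0.15,-0.02,-0.02],0.005],[[-0.2,-0.028,-0.02],0.005],[[-0.25,-0.035,-0.02],0.005]])

```text
clock: 9.68
tool_pos: [0.4954, 0.1118, 0.2629]
orientation: [-179.9, 0.0, -85.1]
force: [0.9, -1.0, -0.4]
opening: 0.0097
gripper_force: 30.0
```

```bash
python3 - <<'E'
from h import *
to((.498,.172,.19),4.9)
s=snap('side','s5.png');p=snap('top','t5.png')
cv2.imwrite('pics/c6.png',np.hstack([cv2.resize(cv2.imread('pics/s5.png')[150:290,260:380],(400,467),interpolation=2),cv2.resize(cv2.imread('pics/t5.png')[140:280,150:270],(400,467),interpolation=2)]))
E
```

```text
t 9.68 pos [0.4954 0.1118 0.2629] rpy [-1.7994e+02  4.0000e-02 -8.5080e+01] F [ 0.9 -1.  -0.4] op 0.0097 gf 30.0 j6 [ 34.9   6.  -22.6  -0.  -61.4 -30. ]
shift [-0.0747 -0.0096  0.0912] toolx [ 0.086 -0.996 -0.001] tooly [-0.996 -0.086 -0.001]
turn 0.0002 (deg about world z -0.0 )
```

View pics/c6.png

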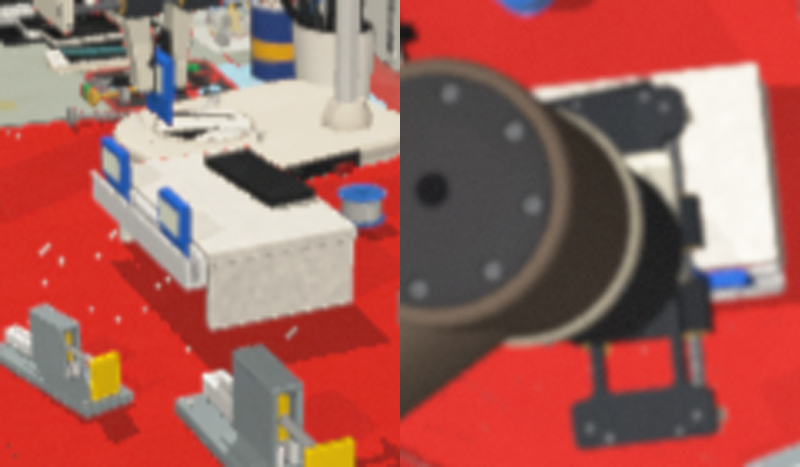

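The holder hangs straight in the gripper (side crop (162,85)) and the tray is empty. I'll move over the bay and cross-check its x in the side view.

Request:
send_rows(deltas=[[[-0.03,-0.004,0.02],0],[[-0.055,-0.007,0.04],0],[[-0.075,-0.01,0.06],0],[[-0.075,-0.01,0.08],0],[[-0.075,-0.01,0.09],0]])

```text
clock: 10.2
tool_pos: [0.4977, 0.1705, 0.1884]
orientation: [179.9, -0.1, -85.0]
force: [0.7, -0.7, -0.6]
opening: 0.01
gripper_force: 30.0
```

Request:
send_rows(deltas=[[[0,0,0],0],[[0,0,0],0],[[0,0,0],0],[[0,0,0],0],[[0,0,0],0]])

```text
clock: 10.62
tool_pos: [0.499, 0.1704, 0.1914]
orientation: [-179.9, 0.1, -85.1]
force: [0.3, 0.5, -0.8]
opening: 0.0098
gripper_force: 30.0
```

```bash
python3 - <<'E'
from h import *
o=st(); to((.498,.172,.16),4.9)
s=snap('side','s6.png')
K=np.radians(4.9); R=np.array([[np.cos(K),-np.sin(K)],[np.sin(K),np.cos(K)]])
B=np.array([.4983,.1722]); im=cv2.resize(s['color'][150:270,270:370,::-1],None,fx=5,fy=5,interpolation=2).copy()
def box(c,z0,z1,col):
    X=[np.r_[c+R@[x,y],z] for x,y,z in [(-.005,-.025,z0),(-.005,-.025,z1),(.005,-.025,z1),(.005,-.025,z0),(-.005,-.025,z0),(-.005,-.025,z1),(-.005,.025,z1),(-.005,.025,z0),(-.005,-.025,z0)]]
    u=(proj(s,np.array(X))+.5-[270,150])*5; cv2.polylines(im,[u.round().astype(int)],False,col,1)
for d in(-.068,.068): box(B+R@[0,d],.072,.106,(0,255,0))
t=o['tool_pos']; box(t[:2],t[2]-.070,t[2]-.036,(0,255,255))
cv2.imwrite('pics/c7.png',im)
E
```

```text
t 10.62 pos [0.499  0.1704 0.1914] rpy [-1.7992e+02  5.0000e-02 -8.5080e+01] F [ 0.3  0.5 -0.8] op 0.0098 gf 30.0 j6 [ 40.2  11.9 -25.8   0.  -52.2 -35.3]
t 10.62 pos [0.499  0.1704 0.1914] rpy [-1.7992e+02  5.0000e-02 -8.5080e+01] F [ 0.3  0.5 -0.8] op 0.0098 gf 30.0 j6 [ 40.2  11.9 -25.8   0.  -52.2 -35.3]
shift [-0.0021  0.0011  0.0393] toolx [ 0.086 -0.996 -0.001] tooly [-0.996 -0.086 -0.001]
turn 0.0002 (deg about world z -0.0 )
```

View pics/c7.png

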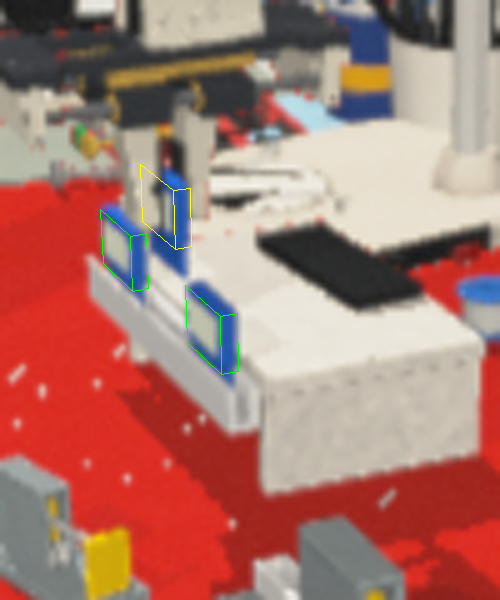

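Green predicted boxes lie on both fitted holders to within about 1 px, and the yellow box lies on the held one, so everything is aligned. I'll descend.

Request:
send_rows(deltas=[[[-0.002,0.001,0.01],0],[[-0.002,0.001,0.02],0],[[-0.002,0.001,0.028],0],[[-0.002,0.001,0.034],0],[[-0.002,0.001,0.034],0]])

```text
clock: 11.08
tool_pos: [0.497, 0.1716, 0.1616]
orientation: [179.9, -0.1, -85.1]
force: [0.3, -0.3, 0.7]
opening: 0.0098
gripper_force: 30.0
```

Request:
send_rows(deltas=[[[0,0,0.004],0],[[0,0,0.008],0],[[0,0,0.012],0],[[0,0,0.014],0],[[0,0,0.014],0]])

```text
clock: 11.5
tool_pos: [0.4975, 0.1719, 0.1516]
orientation: [180.0, -0.0, -85.1]
force: [-0.2, 0.5, -1.0]
opening: 0.0098
gripper_force: 30.0
```

Inside the mouth with no contact force. I'll press down.

Request:
send_rows(deltas=[[[0,0,0.002],0],[[0,0,0.004],0],[[0,0,0.006],0],[[0,0,0.008],0],[[0,0,0.008],0]])

```text
clock: 11.92
tool_pos: [0.4978, 0.1721, 0.1457]
orientation: [-180.0, 0.0, -85.0]
force: [-1.4, -0.1, 4.5]
opening: 0.0102
gripper_force: 30.0
```

Request:
send_rows(deltas=[[[0,0,0.001],0],[[0,0,0.002],0],[[0,0,0.003],0],[[0,0,0.004],0],[[0,0,0.004],0]])

```text
clock: 12.33
tool_pos: [0.4978, 0.1721, 0.1425]
orientation: [-180.0, 0.0, -85.1]
force: [-1.5, 0.4, 5.0]
opening: 0.0097
gripper_force: 30.0
```

Spring contact, as expected. I'll continue until the hard stop.

Request:
send_rows(deltas=[[[0,0,0.001],0],[[0,0,0.002],0],[[0,0,0.002],0],[[0,0,0.002],0],[[0,0,0.002],0]])

```text
clock: 12.75
tool_pos: [0.4979, 0.1721, 0.1422]
orientation: [-179.9, 0.0, -85.0]
force: [-5.9, -0.6, 17.3]
opening: 0.01
gripper_force: 30.0
```

The hard stop is at TCP z 0.142, as predicted, with 17 N pressing. A quick check before handing in.

Request:
send_rows(deltas=[[[0,0,0],0],[[0,0,0],0],[[0,0,0],0],[[0,0,0],0],[[0,0,0],0]])

```text
clock: 13.17
tool_pos: [0.4979, 0.1721, 0.1422]
orientation: [-179.9, 0.0, -85.0]
force: [-6.0, -0.4, 17.3]
opening: 0.0095
gripper_force: 30.0
```

```bash
python3 - <<'E'
from h import *
st(); s=snap('side')
cv2.imwrite('pics/c8.png',cv2.resize(s['color'][180:260,270:370,::-1],None,fx=7,fy=7,interpolation=2))
E
```

```text
t 13.17 pos [0.4979 0.1721 0.1422] rpy [-1.7995e+02  1.0000e-02 -8.5020e+01] F [-6.  -0.4 17.3] op 0.0095 gf 30.0 j6 [ 40.4  15.3 -29.1   0.  -45.5 -35.5]
```

View pics/c8.png

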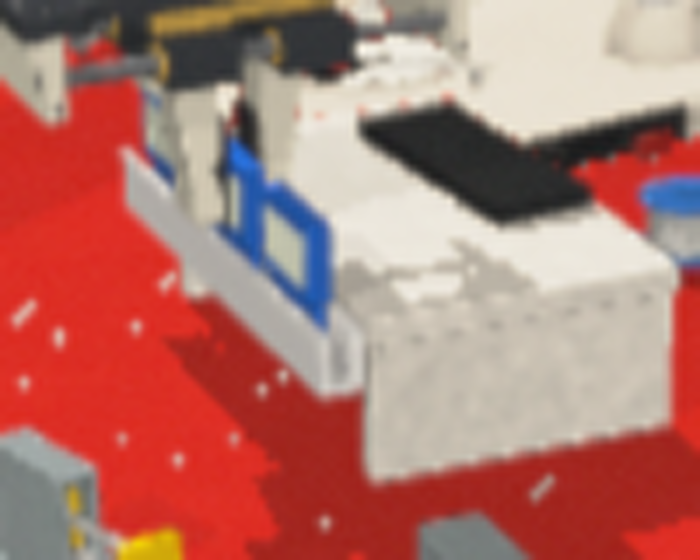

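The held holder (crop (245,205)) sits behind the lip, in line and level with its neighbour at (297,250). The black pack has not moved.

```bash
python3 -c "
from h import *
print(ctrl.close_job())"
```

```text
the job is handed in; nothing more can be done
None
```

I pushed the ejector to its stop and pressed the holder home in the empty bay, level with its neighbour. I handed the job in at about 13 s with the gripper still holding it and pressing at about 17 N; the hand-in returned no verdict.

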